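Clamp a power module in the sloping work holder

TASK

Lay the power module flat on the sloping work holder with its terminal end down against the bottom stop, between the two corner cheeks, and its plain end under the clamp; set it down, do not drop it. Then throw the toggle clamp's lever right over, past its dead centre, until it lies down locked and its rubber foot clamps the plain end of the module. Leave the meter, the dispenser bottle and the screwdriver where they are.

Things in the scene. Friction and masses are not known exactly. Their poses are not given: they have to be found in the camera images.
- module: Power module to clamp: dark grey box 100 (its x) x 60 (y) x 26 (z) mm, 4 mm copper base flush with its sides, about 0.3 kg. Origin: centre of the underside; z out of its top. Three steel screw terminals (16 x 22 mm, 4 mm high) stand on the top's centre line at x = -36, -14 and +8 mm. Starts flat on the bench left or right of the holder. Smooth upright long sides to grip across y.
- terminal_end (a point): Centre of the module's terminal (-x) end face, 50 mm from its origin, 13 mm above the underside; axes as the module's.
- plain_end (a point): Centre of the module's plain (+x) end face, which has no terminal near it; 50 mm from its origin, 13 mm above the underside; axes as the module's.
- bed: Work holder's sloping aluminium plate (fixed), top face at 30 degrees, low end away from the robot, 130 mm wide, x = -16 to 190 mm. Origin: on the top face, mid-width, at the inner face of the bottom stop; x up the slope, y to the left looking up it, z square out of the face. Stop: bar x = -14 to 0, 14 mm high, full width. Corner cheeks at both sides, x = 0 to 22, 14 mm high, 68 mm apart.
- nest (a point): Point on the plate's top face 50 mm up the slope from the bottom stop, mid-width; axes as the bed's. The origin of a well laid module lies here, its axes along these.
- clamp_pivot (a point): Pivot of the clamp's hold-down bar, at x = 135, y = 0, z = 40 mm of the bed's frame; axes as the bed's. The clamp's foot plate covers x = 118 to 188, 56 mm wide; its side plates rise to z = 48. Clamp open, its bar and rubber foot stay above x = 114 and reach up to z = 108 mm.
- clamp_arm (a joint): Angle (rad) of the clamp's steel hold-down bar: 1.60 at the start (standing up, open), 0 to 0.04 clamped (parallel to the plate, pointing down the slope over the module). It follows the lever: with the lever at 80, 66, 57, 48, 40, 32, 24, 16, 0 degrees from the plate it is 1.6, 1.2, 1.0, 0.8, 0.6, 0.4, 0.2, 0.07, 0.02.
- foot (a point): Underside of the rubber foot (18 mm across) of the sprung spindle on the bar, 55 mm from the bar's pivot. Comes down at x = 80, y = 0 of the bed's frame, on the module's plain end. Meets the module's top when the lever is 19 degrees above its locked place; the spindle's spring gives 6 N per mm and is pressed 3 to 4 mm when locked.
- clamp_handle: Clamp lever: steel shank, black ribbed grip. Origin: its pivot pin on the bar, on its centre line; x along it to its free end, y as the bed's, z out of its upper face. Swings in the bed's x-z plane: 80 degrees from the plate at the start, 0 (pointing up the slope) locked. Pin at bed x, z in mm: 148, 22 at 80 degrees; 154, 29 at 66; 157, 37 at 48; 157, 46 at 32; 155, 50 at 24; 152, 54 at 0.
- lever_grip (a point): Point on the lever's centre line 90 mm from its pin, near the outer third of the grip (grip: 35 to 125 mm from the pin, 20 mm wide, 15 thick); axes as the lever's. Open, the lever stays where left and moves with under 2 N; the last 19 degrees need 3 to 8 N here. Dead centre is 4 degrees before the stop: past it the lever snaps down and stays, short of it it springs back.
- lever_end (a point): Free end of the lever, 125 mm along it from the pin, on its centre line; axes as the lever's. In the bed's frame x = 169, z = 145 mm open and x = 277, z = 54 mm locked.
- meter: Bystander: hand-held multimeter 175 x 82 x 40 mm, red case, lying on its back. Origin: centre of its underside.
- dispenser: Bystander: white solvent dispenser bottle, 72 mm across, 119 mm high with its steel pump top. Origin: centre of its underside.
- screwdriver: Bystander: screwdriver 170 mm long lying on the bench. Origin: at the middle of its length, on the bench.

How it is judged:
By the outcome, as a careful person would: the job done as asked, in the order asked, and still so for the second after the job is handed in, with the robot touching nothing.
It also fails if it takes over 61 s, if anything falls off the work surface, if the arm or the gripper's body presses on something with over 40 N, if the wrist force passes 120 N, or if a joint passes its speed limit or range.

ROBOT

A 6-joint arm with a two-finger parallel gripper is mounted at the origin on the work surface. World frame = base frame: x ahead of the robot, y to its left, z up, the work surface at z = 0. Lengths are in m, angles in rad, forces in N, time in s.
With the tool pointing down it reaches from about 0.325 to 0.85 m from the base axis. Payload 15.5 kg.
Tool frame: the origin (TCP) lies at the very end of the fingers, on their centre line; the grasp point (between the pads) lies 19 mm behind it; z points along the fingers, y is the line along which they close (so a half turn about z gives the same grasp; the last joint's range is limited). The gripper opens to 91 mm and grips with 3 to 60 N. Pads are 32 mm wide; open, the fingers measure 118 mm over their backs; the gripper's body (76 mm by 178 mm) begins 60 mm behind the grasp point.
Start: joints at [1.006, 0.494, 1.345, -0, 1.302, -0.096], TCP at [0.283, 0.557, 0.214] pointing down, gripper open.
Joint ranges: [-2.91, 2.91], [-0.82, 2.16], [0.22, 2.67], [-1.22, 4.37], [0.12, 2.79], [-3.08, 3.08]. Speed limits (rad/s): [1.89, 1.89, 2.57, 3.01, 3.01, 3.01].

INTERFACE

Orientations are given as [roll, pitch, yaw] about the fixed x, y, z axes, in that order (R = Rz(yaw) Ry(pitch) Rx(roll)).
In Python, from rig import robot gives the robot as it stands.
- The arm moves only by the shell command python3 shift.py 'ROWS'. ROWS is rows parted by semicolons, their numbers by spaces, 1 to 10 of them, each of 7 numbers: dx, dy, dz in m, then a rotation vector rx, ry, rz in rad, then the finger opening in m; each row is the pose to reach, as a shift and turn from the pose commanded when the command began, along the tool's axes at that moment; what a row does not reach only later rows make up. A row lasts 1/12 s, in which the tool goes at most 0.0417 m and 0.125 rad, less where a joint would pass 70% of its speed; a pose out of reach is approached as far as the arm can. The fingers move at their own pace and stop on an object; the grip force is fixed at half the most. Time passes only in rows, so rows that do not move let the fingers close. It prints the time, the measured TCP pose, the force, the opening and the grip force at its end.
- robot.state(): the state, without advancing time (a new reading comes with each control period).
- robot.capture(name): name is "scene" or "top" or "wrist"; returns the picture (400x640x3 uint8, red, green, blue); there is no depth.
- robot.calibration(name): a dict with "camera_matrix" (3x3 intrinsics, pixels), "distortion" ([k1, k2, p1, p2, k3] as OpenCV has them; the pictures are not rectified), "position" and "orientation" of the camera in the world; the wrist camera has in their place "T_tool_cam" (4x4, takes a point from camera to tool coordinates, whose origin is the TCP and whose axes are the flange's). Camera axes: x right, y down, z forward; pixel columns grow to the right and rows downward; lengths in m; the calibration is good to about 2 mm. A picture is of the moment at which its call begins: read the wrist's pose just before it. calibration takes no time and is no camera call.
- robot.sign_off(): hands the job in; it is judged then, once.
The state is a dict: "time": time; "q": joint angles; "joint_velocities": joint speeds; "joint_efforts": joint torques, N m; "eef_pos": TCP position; "ee_rot": TCP orientation; "wrist_force": force on the tool from outside, world axes, zero at the start; "wrist_torque": the same for the moment, N m; "gripper_width": finger opening in m; "finger_force": force on a finger pad.
Only numpy, scipy, OpenCV 4.12 (cv2) and the standard library are available. Lean on these libraries where they do the work, as an engineer would, in place of code of your own. Each camera call takes 0.05 s, during which the arm holds its last target. There are 200 camera calls.

## Working session

There is one attempt and no reset: what is moved stays moved. The work goes in short steps, Python scripts to look and compute and a shell command to move; the robot and the scene stay as the last step left them, time stands still between calls to the robot, and variables do not carry over. Pictures are saved under pics/ and viewed, at most 13 in all, crops included, and the job is handed in when it is done.

```bash
ls; mkdir -p pics
python3 - <<'E'
from rig import robot
import cv2,numpy as np
for n in ("scene","top"):
    im=robot.capture(n); cv2.imwrite(f"pics/{n}0.png",im[:,:,::-1])
    c=robot.calibration(n); print(n,c)
print(robot.calibration("wrist"));print(robot.state())
E
```

```text
pics
rig.py
shift.py
scene {'camera_matrix': array([[459.33213983,   0.        , 314.29418195],
       [  0.        , 459.33213983, 197.33762527],
       [  0.        ,   0.        ,   1.        ]]), 'distortion': array([0.04560727, 0.        , 0.        , 0.        , 0.        ]), 'position': array([ 1.0660475 , -0.1117877 ,  1.06116714]), 'orientation': array([-2.5898164 ,  0.00857888,  1.34102608])}
top {'camera_matrix': array([[370.56488716,   0.        , 321.61422352],
       [  0.        , 370.56488716, 201.37650839],
       [  0.        ,   0.        ,   1.        ]]), 'distortion': array([0.0182443, 0.       , 0.       , 0.       , 0.       ]), 'position': array([0.35494616, 0.01324807, 1.02436068]), 'orientation': array([-2.93155620e+00,  2.81606051e-03, -1.65481816e+00])}
{'camera_matrix': array([[291.18569077,   0.        , 320.9492126 ],
       [  0.        , 291.18569077, 196.57548061],
       [  0.        ,   0.        ,   1.        ]]), 'distortion': array([-0.01563344,  0.        ,  0.        ,  0.        , 
[... 392 characters left out ...]
ray([ 1.00549915e+00,  4.94168290e-01,  1.34607385e+00, -1.44305785e-05,
        1.30254731e+00, -9.54777729e-02]), 'joint_velocities': array([-3.97409784e-04, -9.83364140e-04,  1.03205965e-03,  1.21548687e-03,
       -6.09820715e-05, -9.22506953e-04]), 'joint_efforts': array([ 2.84083042e-03, -8.80239058e+01, -3.82539082e+01,  7.06324680e-02,
        4.83241514e-02, -8.75756632e-05]), 'eef_pos': array([0.28274603, 0.55697717, 0.21336695]), 'ee_rot': array([-3.14039998e+00, -1.00247069e-04,  2.67177702e+00]), 'wrist_force': array([ 0.30614916, -0.37464337,  0.12605693]), 'wrist_torque': array([ 0.04243345, -0.02116587,  0.00962509]), 'finger_force': 0.0, 'gripper_width': 0.09151666827369848}
```
View pics/scene0.png

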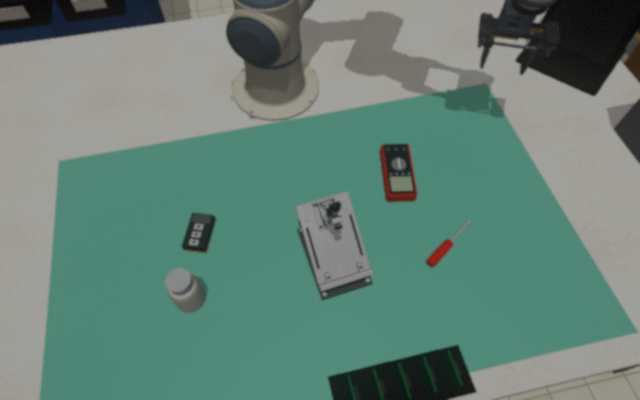

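View pics/top0.png

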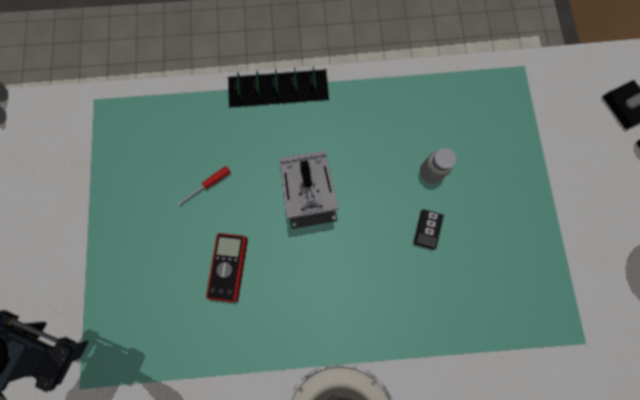

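The scene view shows the module at (199,232) with the bottle in front of it and the holder at (335,245). The top view shows the module at (429,229), terminals away from the robot, the holder at (309,188), and the lever at (306,173). The meter and screwdriver are on the left. Next I'll get rough positions by ray casting.

Create h.py:
```python
import numpy as np,cv2
from scipy.spatial.transform import Rotation as Rt
from rig import robot
def rpy(o): return Rt.from_euler('xyz',o).as_matrix()
def campose(n,st=None):
    c=robot.calibration(n)
    if n=="wrist":
        st=st or robot.state(); T=np.eye(4);T[:3,:3]=rpy(st['ee_rot']);T[:3,3]=st['eef_pos']
        T=T@c['T_tool_cam']; return c,T[:3,3],T[:3,:3]
    return c,np.array(c['position']),rpy(c['orientation'])
def rays(P,uv):
    c,p,R=P; q=cv2.undistortPoints(np.float64(uv).reshape(-1,1,2),c['camera_matrix'],c['distortion']).reshape(-1,2)
    return p,np.c_[q,np.ones(len(q))]@R.T
def onz(P,uv,z,n=(0,0,1)):   # plane n.x=z
    p,d=rays(P,uv); n=np.array(n); return p+d*((z-p@n)/(d@n))[:,None]
def proj(P,X):
    c,p,R=P; return cv2.projectPoints((np.float64(X).reshape(-1,3)-p)@R,np.zeros(3),np.zeros(3),c['camera_matrix'],c['distortion'])[0].reshape(-1,2)
def tri(P1,uv1,P2,uv2):
    o=[]
    for a,b in zip(np.atleast_2d(uv1),np.atleast_2d(uv2)):
        A=np.zeros((3,3));B=np.zeros(3)
        for P,u in((P1,a),(P2,b)):
            p,d=rays(P,u); d=d[0]/np.linalg.norm(d[0]);M=np.eye(3)-np.outer(d,d);A+=M;B+=M@p
        o.append(np.linalg.solve(A,B))
    return np.array(o)
```

Run:
```python
from h import *
im=cv2.imread("pics/top0.png");P=campose("top")
print("base? ",onz(P,[[341,400]],0))
m=(im.max(2)<75).astype(np.uint8); m[:200]=0;m[260:]=0;m[:,:400]=0;m[:,460:]=0
cs,_=cv2.findContours(m,0,2);c=max(cs,key=cv2.contourArea);r=cv2.minAreaRect(c);print(r)
b=cv2.boxPoints(r);X=onz(P,b,.026);print(X.round(4),X.mean(0))
print("term",onz(P,[[433,216],[427,232]],.03).round(3))
S=campose("scene")
print("bed corners",onz(P,[[282,160],[325,153]],.03).round(3),onz(P,[[289,226],[337,217]],.12).round(3))
print("lowcorner tri",tri(P,[[282,158],[325,152]],S,[[371,272],[322,290]]).round(3))
print("upcorner tri",tri(P,[[289,222],[337,215]],S,[[347,193],[297,206]]).round(3))
print(onz(P,[[440,165]],.1),onz(P,[[227,267]],.04))
cv2.imwrite("pics/crop1.png",cv2.resize(np.hstack([im[140:240,260:360],cv2.imread("pics/scene0.png")[190:290,285:385]]),None,fx=4,fy=4,interpolation=cv2.INTER_CUBIC))
```

```text
base?  [[ 0.0577931  -0.00794166  0.        ]]
((427.9442443847656, 229.48687744140625), (23.36201286315918, 37.04711151123047), 13.240520477294922)
[[ 0.4279 -0.2343  0.026 ]
 [ 0.5237 -0.2707  0.026 ]
 [ 0.5037 -0.3301  0.026 ]
 [ 0.4087 -0.2927  0.026 ]] [ 0.46601214 -0.28193392  0.026     ]
term [[ 0.5   -0.3    0.03 ]
 [ 0.459 -0.277  0.03 ]]
bed corners [[ 0.694  0.099  0.03 ]
 [ 0.705 -0.023  0.03 ]] [[ 0.492  0.085  0.12 ]
 [ 0.505 -0.035  0.12 ]]
lowcorner tri [[ 0.691  0.099  0.057]
 [ 0.703 -0.02   0.045]]
upcorner tri [[ 0.504  0.089  0.116]
 [ 0.511 -0.034  0.115]]
[[ 0.62179767 -0.31517721  0.1       ]] [[0.41037296 0.2596266  0.04      ]]
```

View pics/crop1.png

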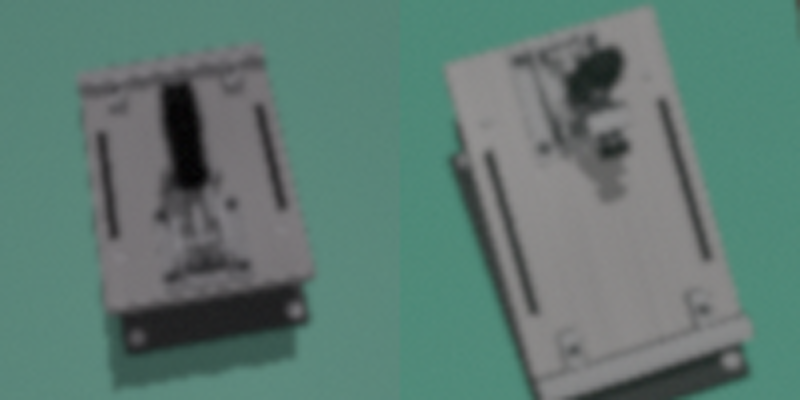

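The crop shows the bed corners clearly: low end far away, lever up. I'll write a helper that converts goals to the tool's axes, then look at the bed with the wrist camera.

```bash
cat >> h.py <<'E'
def go(p,R):
    s=robot.state();R0=rpy(s['ee_rot'])
    d=R0.T@(np.array(p)-s['eef_pos']);r=Rt.from_matrix(R0.T@R).as_rotvec()
    print("shift",d.round(4),"rot",r.round(4),"t",round(s['time'],2),"q",s['q'].round(2))
E
python3 - <<'E'
from h import *
go([.60,.03,.30],rpy([np.pi,0,0]))
E
```

```text
shift [-0.5214 -0.3264 -0.0863] rot [-5.0000e-04  1.6000e-03  2.6718e+00] t 0.1 q [ 1.01  0.49  1.35 -0.    1.3  -0.1 ]
```

```bash
python3 shift.py '0 0 -0.04 0 0 0.12 0.091;-0.05 -0.03 -0.08 0 0 0.25 0.091;-0.09 -0.055 -0.086 0 0 0.37 0.091;-0.13 -0.08 -0.086 0 0 0.5 0.091;-0.165 -0.1 -0.086 0 0 0.62 0.091;-0.2 -0.125 -0.086 0 0 0.75 0.091;-0.235 -0.15 -0.086 0 0 0.87 0.091;-0.27 -0.17 -0.086 0 0 1 0.091;-0.3 -0.19 -0.086 0 0 1.12 0.091;-0.33 -0.21 -0.086 0 0 1.25 0.091'
python3 -c "
from h import *
go([.60,.03,.30],rpy([np.pi,0,0]))"
```

```text
time: 0.93
eef_pos: [0.4698, 0.2412, 0.2998]
ee_rot: [-3.141, 0.0, 1.421]
wrist_force: [0.0, 0.1, 0.5]
gripper_width: 0.0908
finger_force: 0.0
shift [-0.1893  0.1603 -0.0002] rot [-1.0000e-04  2.0000e-04  1.4207e+00] t 0.93 q [0.36 0.28 1.45 0.   1.41 0.51]
```

```bash
python3 shift.py '-0.02 0.016 0 0 0 0.125 0.091;-0.04 0.032 0 0 0 0.25 0.091;-0.06 0.05 0 0 0 0.375 0.091;-0.08 0.067 0 0 0 0.5 0.091;-0.1 0.085 0 0 0 0.625 0.091;-0.12 0.1 0 0 0 0.75 0.091;-0.14 0.12 0 0 0 0.875 0.091;-0.16 0.135 0 0 0 1.0 0.091;-0.18 0.15 0 0 0 1.125 0.091;-0.1893 0.16 0 0 0 1.25 0.091' | head -3
python3 shift.py '0 0 0 0 0 0.12 0.091;0 0 0 0 0 0.17 0.091;0 0 0 0 0 0.17 0.091;0 0 0 0 0 0.17 0.091'|head -3
python3 - <<'E'
from h import *
s=robot.state();print(s['eef_pos'],s['ee_rot'],s['q'])
im=robot.capture("wrist")[:,:,::-1];cv2.imwrite("pics/w1.png",im);np.save("w1.npy",np.r_[s['eef_pos'],s['ee_rot']])
E
```

```text
time: 1.77
eef_pos: [0.6011, 0.0304, 0.2994]
ee_rot: [3.141, 0.001, 0.169]
time: 2.1
eef_pos: [0.6003, 0.0328, 0.2996]
ee_rot: [-3.142, 0.001, 0.009]
[0.60027329 0.03283734 0.29962894] [-3.14157507e+00  5.39905260e-04  8.99975985e-03] [-4.46467822e-02  3.91621676e-01  1.27982000e+00 -1.14470941e-05
  1.47069105e+00  1.51715094e+00]
```

View pics/w1.png

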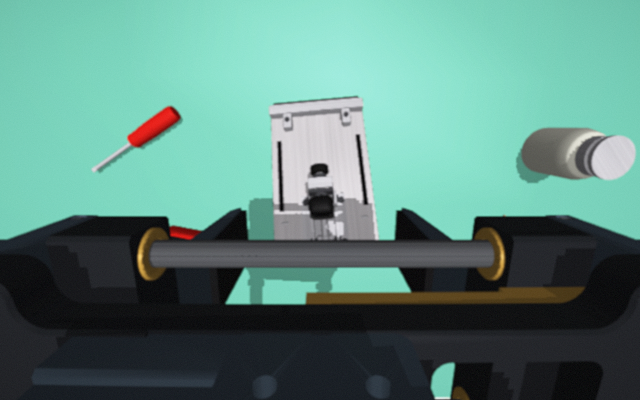

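The wrist view shows the bed's low end at (272,104)–(361,97), the cheeks at (288,121) and (347,116), and the lever tip at (320,207). The fingers hide the upper end, so I'll back off 80 mm.

```bash
python3 shift.py '-0.04 0 0 0 0 0 0.091;-0.08 0 0 0 0 0 0.091;-0.08 0 0 0 0 0 0.091;-0.08 0 0 0 0 0 0.091;-0.08 0 0 0 0 0 0.091'|head -3
python3 - <<'E'
from h import *
s=robot.state();print(s['eef_pos'],s['ee_rot'])
im=robot.capture("wrist")[:,:,::-1];cv2.imwrite("pics/w2.png",im);np.save("w2.npy",np.r_[s['eef_pos'],s['ee_rot']])
cv2.imwrite("pics/w2c.png",cv2.resize(im[20:220,230:410],None,fx=3,fy=3,interpolation=cv2.INTER_CUBIC))
E
```

```text
time: 2.57
eef_pos: [0.5209, 0.0324, 0.3004]
ee_rot: [3.141, -0.001, 0.008]
[0.5208655  0.03239638 0.30040159] [ 3.14149576e+00 -1.35069614e-03  8.32221229e-03]
```

View pics/w2c.png

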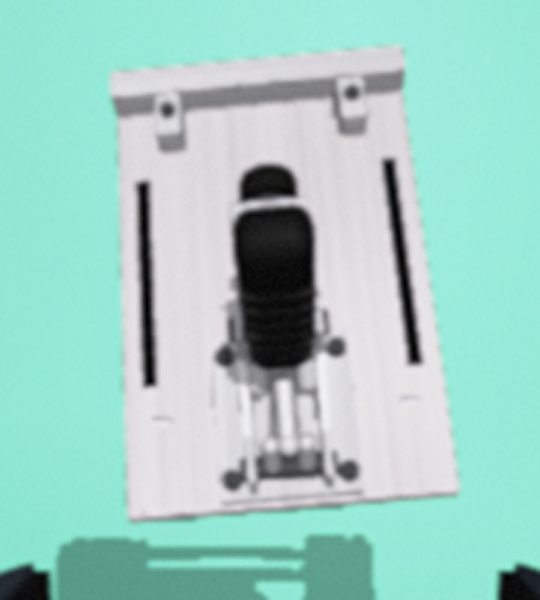

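The crop (3x, offset (230,20)) shows the stop's outer top corners at (111,72) and (403,46), the inner stop edges, and the plate's upper corners at (129,521) and (458,492). I'll refine the corners with line fits on the mask outline, then solve for the bed pose.

```bash
cat > bed.py <<'E'
from h import *
from scipy.optimize import least_squares
im=cv2.imread("pics/w2.png").astype(float)
v=np.load("w2.npy");P=campose("wrist",dict(eef_pos=v[:3],ee_rot=v[3:]))
big=cv2.resize(im,None,fx=4,fy=4,interpolation=cv2.INTER_CUBIC)
sat=big.max(2)-big.min(2); m=(sat<35).astype(np.uint8)  # aluminium vs green
m[:100]=0;m[4*200:]=0;m[:,:4*255]=0;m[:,4*395:]=0
m=cv2.morphologyEx(m,cv2.MORPH_CLOSE,np.ones((25,25)))
c=max(cv2.findContours(m,0,cv2.CHAIN_APPROX_NONE)[0],key=cv2.contourArea)[:,0].astype(float)
c=(c+.5)/4-.5
g=lambda x,y:np.array([230+x/3-1/3,20+y/3-1/3])
A,B,C,D=g(111,72),g(403,46),g(458,492),g(129,521)
E_,F=g(118,114),g(404,88)
def line(p,q):
    d=(q-p)/np.linalg.norm(q-p);t=(c-p)@d;n=np.array([-d[1],d[0]]);L=np.linalg.norm(q-p)
    s=c[(abs((c-p)@n)<2.5)&(t>.08*L)&(t<.92*L)]
    return cv2.fitLine(s.astype(np.float32),cv2.DIST_HUBER,0,.01,.01).ravel()
def X(a,b):
    k=np.linalg.solve(np.c_[a[:2],-b[:2]],b[2:]-a[2:]);return a[2:]+k[0]*a[:2]
low,up,le,ri=line(A,B),line(D,C),line(E_,D),line(F,C)
ul,ur=X(up,le),X(up,ri); print("upper",ul,ur,"handpicked",D,C)
# stop ends: low line at handpicked columns
pj=lambda l,p:l[2:]+l[:2]*((p-l[2:])@l[:2])
uv=np.array([pj(low,A),pj(low,B),ul,ur,g(113,98),g(404,71)]);print(uv.round(1))
W=np.array([[-14,-65,14],[-14,65,14],[190,-65,0],[190,65,0],[0,-65,14],[0,65,14]])/1e3
def pose(x,full=False):
    R=Rt.from_euler('ZYX',[x[3],-np.pi/6 if not full else x[4],0 if not full else x[5]]).as_matrix();return x[:3],R
for full in (0,1):
    f=lambda x:(proj(P,W@pose(x,full)[1].T+pose(x,full)[0])-uv).ravel()
    r=least_squares(f,[.69,.04,.02,np.pi+.05]+[-np.pi/6,0]*full,x_scale=.01)
    print(r.x.round(4),"res",r.fun.round(1))
    if not full: np.save("bed.npy",r.x)
x=np.load("bed.npy");t,R=pose(x)
for n in("top","scene"): print(n,proj(campose(n),W[:4]@R.T+t).round(1).tolist())
E
python3 bed.py
```

```text
upper [272.04907 193.76309] [383.09598 184.35767] handpicked [272.66666667 193.33333333] [382.33333333 183.66666667]
[[266.7  43.6]
 [364.   34.5]
 [272.  193.8]
 [383.1 184.4]
 [267.3  52.3]
 [364.3  43.3]]
[0.6805 0.0401 0.0441 3.2331] res [-0.4  0.3  0.1  0.4 -0.  -0.5  0.1 -0.2 -0.9  0.1  1.   0.1]
[ 0.6808  0.0401  0.0436  3.2321 -0.5136  0.004 ] res [-0.3  0.3  0.1  0.2  0.3 -0.4 -0.3 -0.1 -0.8  0.1  1.  -0.1]
top [[278.6, 158.2], [325.0, 150.4], [285.7, 217.5], [338.5, 208.3]]
scene [[372.6, 273.7], [320.0, 290.7], [347.0, 190.4], [294.7, 205.5]]
```

```bash
python3 -c "
from h import *
go([.41,-.26,.20],rpy([np.pi,0,-.367]))"
```

```text
shift [-0.1138  0.2914  0.1001] rot [-2.00e-04 -1.20e-03  3.75e-01] t 2.62 q [-0.05  0.27  1.47 -0.    1.41  1.51]
```

```bash
python3 shift.py '-0.015 0.035 0 0 0 0.06 0.091;-0.03 0.07 0.01 0 0 0.12 0.091;-0.045 0.105 0.02 0 0 0.18 0.091;-0.06 0.14 0.035 0 0 0.24 0.091;-0.075 0.175 0.05 0 0 0.3 0.091;-0.088 0.21 0.065 0 0 0.375 0.091;-0.1 0.245 0.08 0 0 0.375 0.091;-0.112 0.28 0.095 0 0 0.375 0.091;-0.114 0.291 0.1 0 0 0.375 0.091;-0.114 0.291 0.1 0 0 0.375 0.091' | head -3
python3 shift.py '0 0 0 0 0 0 0.091;0 0 0 0 0 0 0.091;0 0 0 0 0 0 0.091'|head -3
python3 - <<'E'
from h import *
s=robot.state();P=campose("wrist",s)
im=robot.capture("wrist")[:,:,::-1];cv2.imwrite("pics/w3.png",im)
pr=proj(P,[.466,-.282,.026])[0];print(pr)
u,w=map(int,pr)
big=im
m=(im.max(2)<90).astype(np.uint8);o=np.zeros_like(m);o[max(0,w-75):w+60,u-75:u+75]=1;m*=o
cs,_=cv2.findContours(m,0,2)
for c in sorted(cs,key=cv2.contourArea)[-2:]:
    r=cv2.minAreaRect(c);b=cv2.boxPoints(r);X=onz(P,b,.026)
    print(cv2.contourArea(c),b.round(1).tolist(),X.round(4).tolist(),X.mean(0),[np.linalg.norm(X[i]-X[i-1]).round(4) for i in range(4)])
E
```

```text
time: 3.45
eef_pos: [0.4082, -0.2623, 0.1985]
ee_rot: [-3.142, 0.001, -0.371]
time: 3.7
eef_pos: [0.4093, -0.2587, 0.2004]
ee_rot: [3.142, -0.001, -0.367]
[322.53836212 130.68200788]
4047.5 [[300.0, 85.0], [350.0, 85.0], [350.0, 169.0], [300.0, 169.0]] [[0.5217, -0.2763, 0.026], [0.5016, -0.3285, 0.026], [0.4126, -0.2966, 0.026], [0.434, -0.241, 0.026]] [ 0.46747665 -0.28561571  0.026     ] [np.float64(0.0945), np.float64(0.0559), np.float64(0.0946), np.float64(0.0596)]
```

View pics/w3.png

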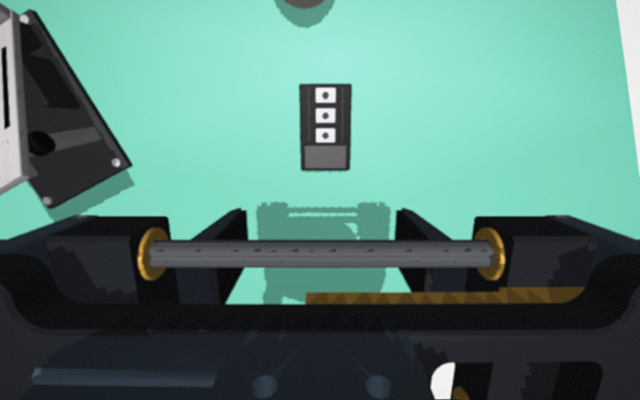

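The wrist view shows the module upright in the frame, outline (300,84)–(351,170), so the yaw of -0.367 is right. The terminals point away from the robot and the plain end is toward it. I'll move over it and descend.

```bash
python3 -c "
from h import *
go([.4675,-.2856,.006],rpy([np.pi,0,-.367]))"
```

```text
shift [0.0639 0.0042 0.1945] rot [ 0.0002 -0.0009  0.0006] t 3.75 q [-0.69  0.31  1.7   0.    1.13  1.25]
```

```bash
python3 shift.py '0.03 0.002 0.02 0 0 0 0.091;0.06 0.004 0.05 0 0 0 0.091;0.064 0.004 0.085 0 0 0 0.091;0.064 0.004 0.12 0 0 0 0.091;0.064 0.004 0.15 0 0 0 0.091;0.064 0.004 0.175 0 0 0 0.091;0.064 0.004 0.19 0 0 0 0.091;0.064 0.004 0.1945 0 0 0 0.091;0.064 0.004 0.1945 0 0 0 0.091;0.064 0.004 0.1945 0 0 0 0.091'
python3 shift.py '0 0 0 0 0 0 0.05;0 0 0 0 0 0 0.05;0 0 0 0 0 0 0.05;0 0 0 0 0 0 0.05;0 0 0 0 0 0 0.05;0 0 0 0 0 0 0.05;0 0 0 0 0 0 0.05;0 0 0 0 0 0 0.05'
```

```text
time: 4.58
eef_pos: [0.4674, -0.2862, 0.0063]
ee_rot: [3.141, -0.001, -0.367]
wrist_force: [-0.5, -0.2, -0.0]
gripper_width: 0.091
finger_force: 0.0
time: 5.25
eef_pos: [0.4668, -0.2864, 0.0057]
ee_rot: [3.142, -0.0, -0.368]
wrist_force: [-0.6, 1.2, 7.5]
gripper_width: 0.0597
finger_force: 30.0
```

```bash
cat >> h.py <<'E'
def bedT():
    x=np.load("bed.npy");return x[:3],Rt.from_euler('ZYX',[x[3],-np.pi/6,0]).as_matrix()
def gobed(p):
    t,R=bedT(); go(t+R@(np.array(p)/1e3),R@np.diag([-1,1,-1]))
def where():
    t,R=bedT();s=robot.state();print("bed mm",(R.T@(s['eef_pos']-t)*1e3).round(1),"F bed",(R.T@s['wrist_force']).round(1),"w",round(s['gripper_width'],4))
E
python3 shift.py '0 0 -0.02 0 0 0 0.05;0 0 -0.06 0 0 0 0.05;0 0 -0.1 0 0 0 0.05;0 0 -0.14 0 0 0 0.05;0 0 -0.18 0 0 0 0.05;0 0 -0.22 0 0 0 0.05;0 0 -0.22 0 0 0 0.05'
python3 -c "
from h import *
gobed([58,0,90])"
```

```text
time: 5.83
eef_pos: [0.4692, -0.2881, 0.2327]
ee_rot: [3.139, -0.01, -0.368]
wrist_force: [1.8, -0.9, -1.2]
gripper_width: 0.0597
finger_force: 30.0
shift [ 0.0736 -0.3802  0.0812] rot [-0.1152 -0.5235 -0.4507] t 5.83 q [-0.66  0.36  1.51 -0.    1.25  1.28]
```

```bash
python3 shift.py '0.03 -0.01 0 -0.019 -0.087 -0.075 0.05;0.06 -0.03 0 -0.038 -0.174 -0.15 0.05;0.085 -0.06 0 -0.058 -0.261 -0.225 0.05;0.1 -0.095 0 -0.077 -0.349 -0.3 0.05;0.1 -0.135 0 -0.096 -0.436 -0.375 0.05;0.1 -0.17 0 -0.115 -0.523 -0.45 0.05;0.1 -0.21 0 -0.115 -0.523 -0.45 0.05;0.1 -0.25 0 -0.115 -0.523 -0.45 0.05;0.1 -0.29 0 -0.115 -0.523 -0.45 0.05;0.1 -0.33 0 -0.115 -0.523 -0.45 0.05'
python3 -c "
from h import *
gobed([58,0,90]);where()"
```

```text
time: 6.67
eef_pos: [0.6792, -0.0124, 0.2244]
ee_rot: [-3.133, 0.532, 0.095]
wrist_force: [1.4, -0.6, -2.8]
gripper_width: 0.0602
finger_force: 30.0
shift [ 0.0382 -0.0516  0.0631] rot [-0.0065  0.0081  0.0033] t 6.67 q [-0.07  0.9   0.63 -0.09  2.14  1.38]
bed mm [ 95.5  52.1 153.1] F bed [-2.6  0.8 -1.8] w 0.0602
```

```bash
python3 shift.py '0.02 -0.025 0.0 -0.006 0.008 0.003 0.05;0.038 -0.045 0.02 -0.006 0.008 0.003 0.05;0.038 -0.0516 0.045 -0.006 0.008 0.003 0.05;0.038 -0.0516 0.063 -0.006 0.008 0.003 0.05;0.038 -0.0516 0.063 -0.006 0.008 0.003 0.05;0.038 -0.0516 0.063 -0.006 0.008 0.003 0.05;0.038 -0.0516 0.063 -0.006 0.008 0.003 0.05'
python3 - <<'E'
from h import *
where();gobed([58,0,20])
im=robot.capture("wrist")[:,:,::-1];cv2.imwrite("pics/w4.png",im)
E
```

```text
time: 7.25
eef_pos: [0.6757, 0.0372, 0.1531]
ee_rot: [-3.141, 0.521, 0.091]
wrist_force: [0.5, -0.3, -1.9]
gripper_width: 0.0598
finger_force: 30.0
bed mm [58.9  2.4 91.9] F bed [-1.3  0.3 -1.4] w 0.0598
shift [ 0.0007 -0.0024  0.0719] rot [-0.0006 -0.0023 -0.0006] t 7.25 q [-0.01  0.93  0.74 -0.05  1.99  1.46]
```

View pics/w4.png

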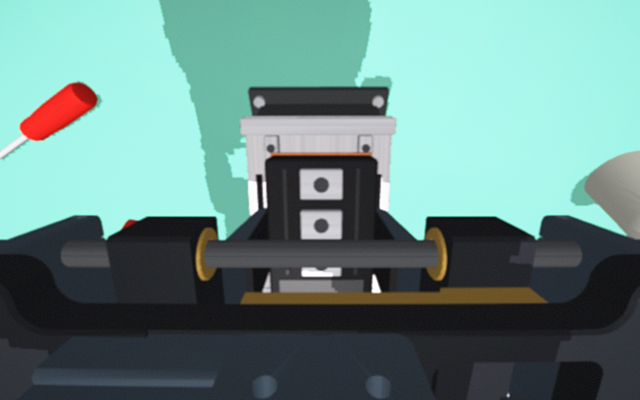

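The wrist view shows the stop square to the module with cheeks at (271,145) and (366,146). The module's centre is at about 321.5 px against 318.5 for the bed, about 2.4 mm, which matches the model. I'll correct that and descend.

```bash
python3 shift.py '0 -0.0024 0.015 0 -0.0023 0 0.05;0 -0.0024 0.035 0 -0.0023 0 0.05;0 -0.0024 0.055 0 -0.0023 0 0.05;0 -0.0024 0.068 0 -0.0023 0 0.05;0 -0.0024 0.072 0 -0.0023 0 0.05;0 -0.0024 0.072 0 -0.0023 0 0.05;0 -0.0024 0.072 0 -0.0023 0 0.05'
python3 -c "
from h import *
where();gobed([56,0,9])"
```

```text
time: 7.88
eef_pos: [0.6401, 0.0365, 0.0909]
ee_rot: [-3.141, 0.523, 0.091]
wrist_force: [0.2, -0.0, -1.5]
gripper_width: 0.0597
finger_force: 30.0
bed mm [58.6 -0.1 20.2] F bed [-0.9  0.  -1.2] w 0.0597
shift [0.0026 0.0001 0.0112] rot [-0.0005 -0.0005 -0.0005] t 7.88 q [-0.01  0.93  0.92 -0.05  1.82  1.47]
```

```bash
for i in 1; do python3 shift.py '0.001 0 0.003 0 0 0 0.05;0.002 0 0.006 0 0 0 0.05;0.002 0 0.009 0 0 0 0.05;0.002 0 0.011 0 0 0 0.05;0.002 0 0.011 0 0 0 0.05' | sed -n 4p; python3 -c "
from h import *
where()"; python3 shift.py '0 0 0.001 0 0 0 0.05;0 0 0.002 0 0 0 0.05;0 0 0.002 0 0 0 0.05'| sed -n 4p; python3 -c "
from h import *
where()"; done
```

```text
wrist_force: [-0.2, -0.7, -3.0]
bed mm [57.1 -0.5  7.2] F bed [-1.3  0.7 -2.7] w 0.0596
wrist_force: [3.0, 0.9, 7.8]
bed mm [57.  -0.5  7. ] F bed [ 1.3 -0.6  8.3] w 0.0596
```

```bash
python3 shift.py '0.001 0.0005 -0.001 0 0 0 0.05;0.002 0.0005 -0.001 0 0 0 0.05;0.003 0.0005 -0.001 0 0 0 0.05;0.004 0.0005 -0.001 0 0 0 0.05;0.005 0.0005 -0.001 0 0 0 0.05;0.005 0.0005 -0.001 0 0 0 0.05' | sed -n 4p; python3 -c "
from h import *
where()"; python3 shift.py '0.001 0 0 0 0 0 0.05;0.002 0 0 0 0 0 0.05;0.002 0 0 0 0 0 0.05'| sed -n 4p; python3 -c "
from h import *
where()"
```

```text
wrist_force: [0.7, 1.5, 5.3]
bed mm [51.9  0.1  7. ] F bed [ 1.9 -1.4  5. ] w 0.0599
wrist_force: [-1.1, -0.1, 8.3]
bed mm [50.2  0.1  7. ] F bed [ 5.1 -0.   6.7] w 0.0597
```

```bash
python3 shift.py '0.001 0 0 0 0 0 0.05;0.001 0 0 0 0 0 0.05'| sed -n 4p; python3 -c "
from h import *
where()"; python3 shift.py '0.001 0 0 0 0 0 0.05;0.001 0 0 0 0 0 0.05'| sed -n 4p; python3 -c "
from h import *
where();robot.capture
im=robot.capture('wrist')[:,:,::-1];cv2.imwrite('pics/w5.png',im);cv2.imwrite('pics/w5c.png',cv2.resize(im[90:250,220:420],None,fx=3,fy=3))"
```

```text
wrist_force: [-5.9, -1.3, 12.6]
bed mm [50.2  0.   7. ] F bed [11.5  0.8  7.9] w 0.0599
wrist_force: [-12.2, -1.3, 17.1]
bed mm [50.1  0.   6.9] F bed [19.2  0.2  8.6] w 0.0599
```

View pics/w5c.png

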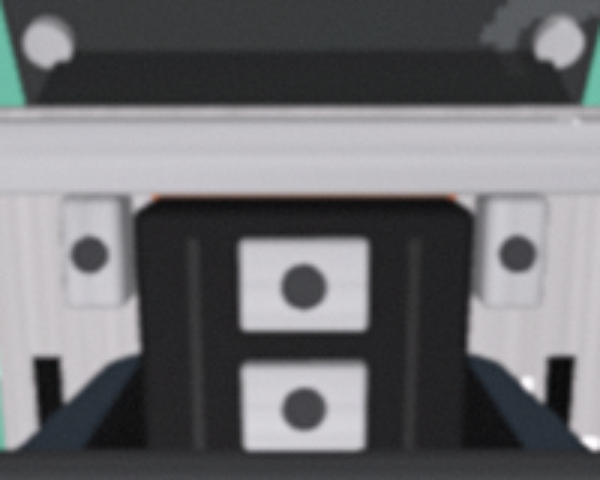

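The module is against the stop, centred between the cheeks (left gap about 6 px, right gap about 6 px in the crop). I'll relax the push, open, and retreat along the normal.

```bash
python3 shift.py '-0.0015 0 -0.0005 0 0 0 0.05;-0.0015 0 -0.0005 0 0 0 0.05;-0.0015 0 -0.0005 0 0 0 0.05' | sed -n 4p; python3 shift.py '-0.0015 0 -0.0005 0 0 0 0.065;-0.0015 0 -0.0005 0 0 0 0.075;-0.0015 0 -0.0005 0 0 0 0.08;-0.0015 0 -0.0005 0 0 0 0.08;-0.0015 0 -0.0005 0 0 0 0.08' ; python3 -c "
from h import *
where()"; python3 shift.py '0 0 -0.01 0 0 0 0.08;0 0 -0.03 0 0 0 0.08;0 0 -0.06 0 0 0 0.08;0 0 -0.1 0 0 0 0.08;0 0 -0.14 0 0 0 0.06;0 0 -0.17 0 0 0 0.03;0 0 -0.17 0 0 0 0;0 0 -0.17 0 0 0 0'
python3 - <<'E'
from h import *
where();gobed([138,0,140])
im=robot.capture("wrist")[:,:,::-1];cv2.imwrite("pics/w6.png",im)
E
```

```text
wrist_force: [-6.0, -0.9, 7.0]
time: 10.35
eef_pos: [0.6405, 0.0364, 0.0761]
ee_rot: [-3.141, 0.525, 0.091]
wrist_force: [-0.9, -0.3, 0.6]
gripper_width: 0.0799
finger_force: 0.0
bed mm [50.8  0.   7.6] F bed [1.1 0.2 0. ] w 0.0799
time: 11.02
eef_pos: [0.7266, 0.0442, 0.225]
ee_rot: [-3.142, 0.521, 0.091]
wrist_force: [-0.3, -0.0, -1.2]
gripper_width: 0.056
finger_force: 0.0
bed mm [ 50.4   0.2 179.8] F bed [-0.3 -0.  -1.2] w 0.056
shift [-0.0877 -0.0001  0.0396] rot [-0.0002 -0.0027 -0.0002] t 11.02 q [ 0.    1.    0.39 -0.06  2.27  1.45]
```

View pics/w6.png

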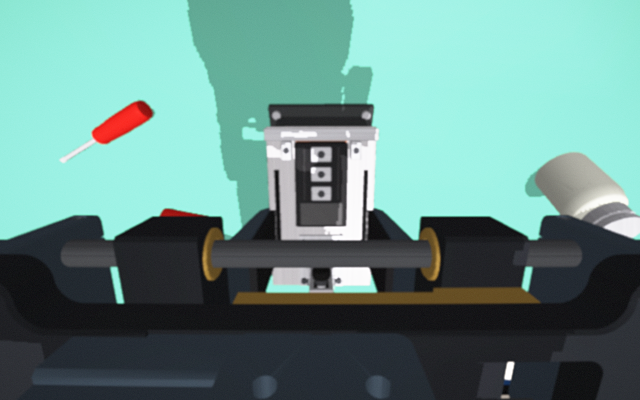

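The module lies true at the stop and is released. Next I'll close the fingers and bring the tip down beside the lever, on its down-slope side.

```bash
python3 shift.py '-0.03 0 0 0 0 0 0;-0.06 0 0 0 0 0 0;-0.072 0 0 0 0 0 0;-0.072 0 0 0 0 0 0;-0.072 0 0.02 0 0 0 0;-0.072 0 0.035 0 0 0 0;-0.072 0 0.047 0 0 0 0;-0.072 0 0.047 0 0 0 0;-0.072 0 0.047 0 0 0 0'
python3 -c "
from h import *
where();gobed([144,0,132])"
```

```text
time: 11.82
eef_pos: [0.6393, 0.0363, 0.2179]
ee_rot: [-3.141, 0.528, 0.092]
wrist_force: [-0.7, 0.1, 0.6]
gripper_width: 0.0008
finger_force: 0.0
bed mm [122.8   0.  129.8] F bed [ 0.9 -0.1  0.1] w 0.0008
shift [-0.0213 -0.     -0.0021] rot [-0.0007  0.0041  0.0001] t 11.82 q [-0.01  0.83  0.8  -0.06  2.04  1.46]
```

```bash
python3 shift.py '-0.012 0 -0.003 0 0 0 0;-0.021 0 -0.003 0 0 0 0;-0.032 0 -0.004 0 0 0 0;-0.043 0 -0.004 0 0 0 0;-0.053 0 -0.003 0 0 0 0;-0.063 0 0 0 0 0 0;-0.073 0 0.004 0 0 0 0;-0.083 0 0.009 0 0 0 0;-0.083 0 0.009 0 0 0 0;-0.083 0 0.009 0 0 0 0'
python3 - <<'E'
from h import *
where()
im=robot.capture("wrist")[:,:,::-1];a=robot.capture("scene")[:,:,::-1]
cv2.imwrite("pics/v7.png",np.hstack([cv2.resize(a[170:300,260:400],(560,520),interpolation=cv2.INTER_CUBIC)]))
E
```

```text
time: 12.65
eef_pos: [0.5634, 0.0293, 0.2538]
ee_rot: [-3.141, 0.524, 0.091]
wrist_force: [0.2, -0.4, 0.6]
gripper_width: 0.0003
finger_force: 0.0
bed mm [2.067e+02 1.000e-01 1.228e+02] F bed [0.1 0.4 0.6] w 0.0003
```

View pics/v7.png

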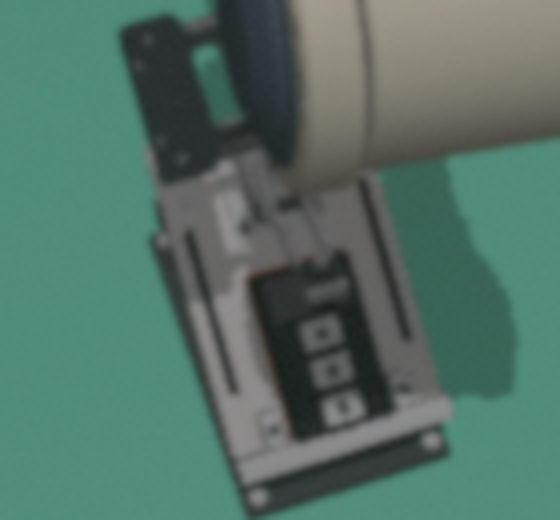

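The arm hides the lever, but the bar is already swinging down over the module's plain end at about (320,262), and the module is still seated. I'll carry on with the push.

```bash
python3 shift.py '-0.007 0 0.008 0 0 0 0;-0.012 0 0.013 0 0 0 0;-0.015 0 0.018 0 0 0 0;-0.016 0 0.026 0 0 0 0;-0.017 0 0.032 0 0 0 0;-0.017 0 0.037 0 0 0 0;-0.017 0 0.037 0 0 0 0'|sed -n 4p
python3 -c "
from h import *
where()"
python3 shift.py '0 0 0.004 0 0 0 0;0 0 0.008 0 0 0 0;-0.001 0 0.012 0 0 0 0;-0.001 0 0.012 0 0 0 0'|sed -n 4p
python3 -c "
from h import *
where()"
```

```text
wrist_force: [2.0, -0.1, 3.9]
bed mm [2.232e+02 1.000e-01 8.390e+01] F bed [0.2 0.3 4.3] w 0.0002
wrist_force: [0.1, 0.1, 0.0]
bed mm [2.24e+02 1.00e-01 7.21e+01] F bed [-0.1 -0.1  0.1] w 0.0006
```

```bash
python3 shift.py '0 0 0.003 0 0 0 0;-0.001 0 0.006 0 0 0 0;-0.001 0 0.006 0 0 0 0'|sed -n 4p
python3 -c "
from h import *
where()"
python3 shift.py '0 0 0.002 0 0 0 0;0 0 0.004 0 0 0 0;0 0 0.004 0 0 0 0'|sed -n 4p
python3 -c "
from h import *
where()"
```

```text
wrist_force: [-0.1, 0.1, -0.6]
bed mm [225.1   0.   66.2] F bed [-0.3 -0.1 -0.5] w 0.0
wrist_force: [-1.0, -0.3, -0.6]
bed mm [225.    0.   62.5] F bed [ 0.6  0.2 -1. ] w 0.0006
```

```bash
python3 shift.py '0 0 0.001 0 0 0 0;0 0 0.002 0 0 0 0;0 0 0.002 0 0 0 0'|sed -n 4p
python3 -c "
from h import *
where()"
python3 shift.py '0 0 0.001 0 0 0 0;0 0 0.002 0 0 0 0;0 0 0.002 0 0 0 0'|sed -n 4p
python3 -c "
from h import *
where()"
```

```text
wrist_force: [1.1, 1.5, 11.1]
bed mm [2.251e+02 1.000e-01 6.180e+01] F bed [ 4.5 -1.4 10.3] w 0.0003
wrist_force: [3.3, 1.6, 28.0]
bed mm [2.253e+02 1.000e-01 6.100e+01] F bed [11.  -1.3 25.9] w 0.0001
```

Firm contact at z≈61.5 means the lever is on its stop. I'll retreat and look.

```bash
python3 shift.py '0 0 -0.004 0 0 0 0;0 0 -0.03 0 0 0 0;0 0 -0.07 0 0 0 0;0 0 -0.11 0 0 0 0;0 0 -0.15 0 0 0 0;0 0.04 -0.17 0 0 0 0;0 0.08 -0.17 0 0 0 0;0 0.12 -0.17 0 0 0 0;0 0.16 -0.17 0 0 0 0;0 0.2 -0.17 0 0 0 0'
python3 shift.py '0 0.04 0 0 0 0 0;0 0.08 0 0 0 0 0;0 0.08 0 0 0 0 0;0 0.08 0 0 0 0 0'|head -2
python3 - <<'E'
from h import *
a=robot.capture("scene")[:,:,::-1];b=robot.capture("top")[:,:,::-1];cv2.imwrite("pics/top9.png",b);cv2.imwrite("pics/scene9.png",a)
cv2.imwrite("pics/v9.png",np.hstack([cv2.resize(x,(400,480),interpolation=cv2.INTER_CUBIC) for x in (a[170:302,280:390],b[130:262,255:365])]))
t,R=bedT()
for n in("scene","top"):
    print(n,proj(campose(n),np.array([[277,0,54],[187,0,54],[80,0,45],[0,0,26],[100,0,26]])/1e3@R.T+t).round(0).tolist())
E
```

```text
time: 15.5
eef_pos: [0.6189, -0.1684, 0.3547]
ee_rot: [-3.141, 0.525, 0.092]
wrist_force: [1.0, -0.5, 0.9]
gripper_width: 0.0001
finger_force: 0.0
time: 15.83
eef_pos: [0.6259, -0.2484, 0.3536]
scene [[314.0, 159.0], [325.0, 198.0], [338.0, 244.0], [346.0, 277.0], [334.0, 235.0]]
top [[315.0, 227.0], [309.0, 197.0], [304.0, 169.0], [302.0, 154.0], [306.0, 180.0]]
```

View pics/v9.png

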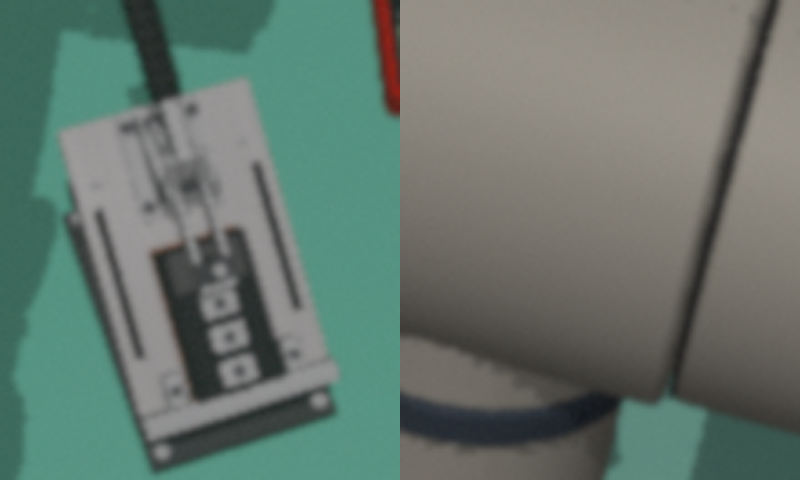

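```bash
python3 shift.py '0 0 0 0 0 0 0;0 0 0 0 0 0 0;0 0 0 0 0 0 0'|head -5
python3 - <<'E'
from h import *
a=cv2.imread("pics/scene9.png");t,R=bedT();P=campose("scene")
m=(a.max(2)<60).astype(np.uint8);m[:140]=0;m[200:]=0;m[:,:295]=0;m[:,335:]=0
c=max(cv2.findContours(m,0,1)[0],key=cv2.contourArea)[:,0];print("grip rows",c[c[:,1].argmin()],c[c[:,1].argmax()])
for th,p in((0,(152,54)),(19,(153.7,51.5))):
    e=[[p[0]+s*np.cos(np.radians(th)),0,p[1]+s*np.sin(np.radians(th))] for s in(125,35)]
    print(th,proj(P,np.array(e)/1e3@R.T+t).round(1).tolist())
print(robot.sign_off())
E
```

```text
time: 16.18
eef_pos: [0.6264, -0.2451, 0.3549]
ee_rot: [-3.141, 0.525, 0.093]
wrist_force: [0.1, -0.6, 0.4]
gripper_width: 0.0003
grip rows [315 160] [322 197]
0 [[314.3, 159.3], [325.5, 197.9]]
19 [[317.6, 159.3], [326.2, 197.8]]
the job is handed in; nothing more can be done
None
```

The job is handed in at about 16 s of the 61 s allowed: the module lies flat against the bottom stop between the cheeks, set down under light contact, and the clamp lever is thrown over and locked, judging by its free run after the snap and its firm stop at the locked height.

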